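# Step the attenuator to its third click

### The job

Reset the bench attenuator: with a fingertip, push its orange lever all the way home to the end with the red dot, then push it back the other way by exactly three clicks and leave it resting in the third detent, without ever running past it. Push gently and do not pinch the lever, do not lift or shove the case, and leave the things around it alone.

Things in the scene. Friction and masses are not known exactly. Their poses are not given: they have to be found in the camera images.
- attenuator: Step attenuator: loose grey case 150 mm (its y) x 90 mm (its x) x 52 mm high, black top plate, rubber feet, about 4 kg; pushes below 15 N do not shift it. Origin: centre of its underside, z up; y runs along the lever's slot, the ribbed -x side faces the robot. A flat red dot on top at y = -63 mm marks the home end. Only the lever stands more than 2 mm above the top plate.
- lever (a joint): Lever along its slot, m: 0 = home (stop and detent at the red-dot end), growing along the case's +y. Detents every 0.014 (third = 0.042), far stop 0.084. Starts in detent 1, 2 or 3. Crossing the crest halfway between detents takes about 7 N; past it the lever snaps forward by itself, away from the finger, into the next detent and stays (within 1 mm).
- lever_top (a point): Centre of the top of the lever's knob, 88 mm above the case's underside. The knob is an orange block with a white line, 28 mm (case x) x 14 mm (along the slot) x 28 mm high; its underside is 8 mm above the top plate. At joint value q it lies at x = 0, y = q - 0.042 m in the case's frame.
- spool: Grey-white wire spool with black flanges, diameter 53 mm, 36 mm high, standing near the case's +y end; loose bystander, leave it alone. Origin: centre of its underside.
- tin: Small round tin, blue and white with amber filling, diameter 44 mm, 19 mm high, near the case's -y end; loose bystander, leave it alone. Origin: centre of its underside.
- driver: Blue screwdriver, 160 mm long, 18 mm thick, lying left of the work; loose bystander, leave it alone. Origin: centre of its underside.
- black_brush: Black brush, pen-shaped, 132 mm long, 16 mm wide, lying left of the work; loose bystander, leave it alone. Origin: centre of its underside.
- probe: Red test probe, 106 mm long, 13 mm thick, lying right of the work; loose bystander, leave it alone. Origin: centre of its underside.
- glue: Yellow tube with dark blue cap, 124 x 38 x 28 mm, lying right of the work; loose bystander, leave it alone. Origin: centre of its underside.

How it is judged:
By the outcome, as a careful person would: the job done as asked, in the order asked, and still so for the second after the job is handed in, with the robot touching nothing.
It also fails if it takes over 45 s, if anything falls off the work surface, if the arm or the gripper's body presses on something with over 40 N, if the wrist force passes 120 N, or if a joint passes its speed limit or range.

### The arm

A 7-joint arm with a two-finger parallel gripper is mounted at the origin on a cart in front of the work surface, level with it; the furniture and walls round the work are solid. World frame = base frame: x ahead of the robot, y to its left, z up, the work surface at z = 0. Lengths are in m, angles in rad, forces in N, time in s.
With the tool pointing down it reaches from about 0.4 to 0.85 m from the base axis. Payload 4.5 kg.
Tool frame: the origin (TCP) lies on the mounting face of the last link; the fingertips stand 166 mm ahead of it and the grasp point (between the pads) lies 147 mm ahead of it; z points along the fingers, y is the line along which they close (so a half turn about z gives the same grasp; the last joint's range is limited). The gripper opens to 88 mm and grips with 3 to 60 N. Pads are 18 mm wide; open, the fingers measure 123 mm over their backs; the gripper's body (75 mm by 187 mm) begins 45 mm behind the grasp point.
Start: joints at [-1.282, 0.689, -0.195, 1.565, 0.157, 0.902, -0.215], TCP at [0.158, 0.605, 0.405] pointing down, gripper open.
Joint ranges: [-3.01, 3.01], [-0.46, 2.08], [-1.47, 1.51], [0.13, 2.56], [-1, 4.14], [0.04, 2.09], [-2.66, 2.66]. Speed limits (rad/s): [2.57, 2.57, 3.14, 3.14, 3.14, 3.14, 3.14].

### API

Orientations are given as [roll, pitch, yaw] about the fixed x, y, z axes, in that order (R = Rz(yaw) Ry(pitch) Rx(roll)).
In Python, from rig import ctrl gives the robot as it stands.
- The arm moves only by the shell command python3 -m inch 'ROWS'. ROWS is JSON, a list of rows, each an object with "grip": the gripper's target within -1 to 1 (fully open at 1, half-way at 0, shut at -1); "offset": the shift along the world's x, y, z in m, a list of three; "yaw": the turn about the world's z in rad. A call has 1 to 8 rows; each row is the pose to reach, as a shift and turn from the pose commanded when the call began; what a row does not reach only later rows make up. A row lasts 1/12 s, in which the tool goes at most 41.7 mm and 7.16 degrees, less where a joint would pass 70% of its speed; a pose out of reach is approached as far as the arm can. A call with a gripper value outside its range is refused whole. The fingers move at their own pace and stop on an object; the grip force is fixed at half the most. Time passes only in rows, so rows that repeat a pose let the fingers close. It gives the time, the measured TCP pose, the force, the opening and the grip force at its end, in the units of the state.
- ctrl.state(): the state, without advancing time (a new reading comes with each control period).
- ctrl.snapshot(name): name is "side" or "top"; returns the picture (384x512x3 uint8, red, green, blue); there is no depth.
- ctrl.get_calibration(name): a dict with "fx", "fy", "cx", "cy" (pixels), "dist_coeffs" ([k1, k2, p1, p2, k3] as OpenCV has them; the pictures are not rectified), "world_to_cam" (4x4, takes a point from world to camera coordinates). Camera axes: x right, y down, z forward; pixel columns grow to the right and rows downward; lengths in m; the calibration is good to about 2 mm. A picture is of the moment at which its call begins. get_calibration takes no time and is no camera call.
- ctrl.close_job(): hands the job in; it is judged then, once.
Trained networks look in the newest picture that a camera, given by its name, has taken for a name from the list of things; names that differ only in an ending like _2 or _b are one class to them, and where a whole thing is asked for, a point or a joint stands for the part that bears it (a point fixed in the world has none). Each returns a list of dicts, best first, with "conf" (0 to 1); they miss things now and then, are a little off and sometimes report something else, mostly with a low value. They report only what shows in the picture. A call takes as long as a camera call.
- ctrl.silhouettes(camera, query): "mask" (384x512 bool, what is visible of it) and "location" ([column, row] in pixels, amid what is visible of it).
- ctrl.spot_point(camera, query): "location" ([column, row] in pixels: a listed point, or the origin of a listed thing).
The state is a dict: "clock": time; "joints": joint angles; "joint_vel": joint speeds; "joint_efforts": joint torques, N m; "tool_pos": TCP position; "tcp_rot": TCP orientation; "contact_force": force on the tool from outside, world axes, zero at the start; "wrist_torque": the same for the moment, N m; "width": finger opening in m; "finger_force": force on a finger pad.
Only numpy, scipy, OpenCV 4.12 (cv2) and the standard library are available. Lean on these libraries where they do the work, as an engineer would, in place of code of your own. Each camera call takes 0.05 s, during which the arm holds its last target. There are 200 camera calls.

## Working session

There is one attempt and no reset: what is moved stays moved. The work goes in short steps, Python scripts to look and compute and a shell command to move; the robot and the scene stay as the last step left them, time stands still between calls to the robot, and variables do not carry over. Pictures are saved under pics/ and viewed, at most 10 in all, crops included, and the job is handed in when it is done.

```bash
mkdir -p pics; cat > h.py <<'E'
from rig import ctrl
import numpy as np, cv2
def ray(cam,px):
    c=ctrl.get_calibration(cam); K=np.array([[c['fx'],0,c['cx']],[0,c['fy'],c['cy']],[0,0,1]])
    u=cv2.undistortPoints(np.array([[px]],float),K,np.array(c['dist_coeffs']))[0,0]
    T=np.array(c['world_to_cam']); R=T[:3,:3]
    return -R.T@T[:3,3], R.T@np.array([u[0],u[1],1])
def atz(cam,px,z):
    o,d=ray(cam,px); return o+d*(z-o[2])/d[2]
def proj(cam,p):
    c=ctrl.get_calibration(cam); K=np.array([[c['fx'],0,c['cx']],[0,c['fy'],c['cy']],[0,0,1]]); T=np.array(c['world_to_cam'])
    return cv2.projectPoints(np.array(p,float).reshape(-1,3),cv2.Rodrigues(T[:3,:3])[0],T[:3,3],K,np.array(c['dist_coeffs']))[0][:,0]
def snap(cam,name):
    im=ctrl.snapshot(cam); cv2.imwrite('pics/'+name+'.png',im[:,:,::-1]); return im
E
python3 - <<'E'
from h import *
s=ctrl.state(); print(s['clock'],s['tool_pos'],s['tcp_rot'],s['width'],s['contact_force'])
a=snap('top','t0'); b=snap('side','s0')
cv2.imwrite('pics/both0.png',np.vstack([a[:,:,::-1],b[:,:,::-1]])[:, :] if 0 else cv2.resize(np.hstack([a,b])[:,:,::-1],(800,300)))
for c in ('top','side'):
    print(c,ray(c,(256,192)))
    for q in ('lever_top','attenuator','spool','tin'):
        for r in ctrl.spot_point(c,q)[:2]: print(q,r['conf'],r['location'],atz(c,r['location'],0.088 if q=='lever_top' else 0))
E
```

```text
0.0 [0.15746934 0.6045189  0.40390952] [-3.13980382e+00  1.06979862e-04  2.88691982e+00] 0.08808784913048293 [ 0.50634958 -0.21652691 -0.34095204]
top (array([0.36552542, 0.06053983, 0.97896221]), array([ 0.18354541, -0.01745081, -0.98292987]))
lever_top 0.57 [285.1, 194.6] [ 0.52716684 -0.02980066  0.088     ]
attenuator 0.83 [281.6, 199.7] [ 0.52835502 -0.02902955  0.        ]
spool 0.63 [234.7, 179.4] [0.58290825 0.10419513 0.        ]
tin 0.78 [324.2, 206.5] [ 0.51230869 -0.14840227  0.        ]
side (array([-0.08465108, -0.38068136,  1.40715802]), array([ 0.41267565,  0.26897385, -0.8704784 ]))
lever_top 0.61 [263.6, 201.8] [ 0.52572437 -0.01257577  0.088     ]
attenuator 0.8 [265.5, 214.2] [ 0.53193104 -0.01936104  0.        ]
spool 0.58 [248.7, 184.1] [0.59330509 0.09205572 0.        ]
spool 0.53 [266.4, 201.6] [0.57250223 0.00481221 0.        ]
tin 0.65 [296.1, 238.7] [ 0.51648863 -0.14867505  0.        ]
```

View pics/t0.png

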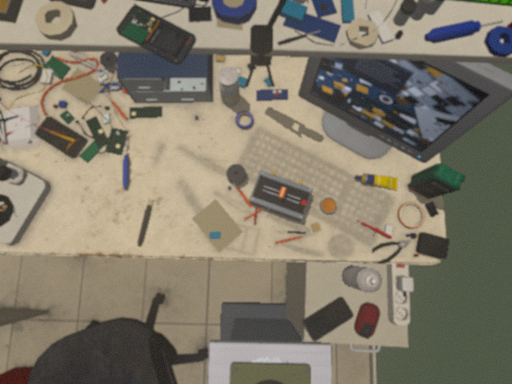

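View pics/s0.png

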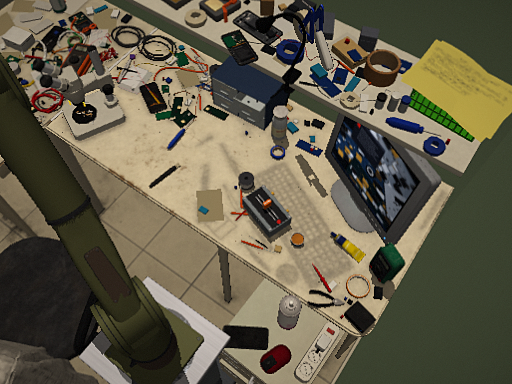

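The top view shows the case at about (281,196), with the orange lever at (285,192), the red dot near (306,201), the spool at (236,174) and the tin at (328,205). In the side view the case is at about (266,212). Next I fit the case pose to the silhouettes from both cameras.

```bash
cat > fit.py <<'E'
from h import *
from scipy.optimize import minimize
def fit(show=None):
    M={}
    for c in ('top','side'):
        M[c]=ctrl.silhouettes(c,'attenuator')[0]['mask']
    def pts(p):
        x,y,t=p; R=np.array([[np.cos(t),-np.sin(t)],[np.sin(t),np.cos(t)]])
        q=[[*(R@[a,b]+[x,y]),z] for a in(-.045,.045) for b in(-.075,.075) for z in(0.0,.052)]
        return np.array(q)
    S=8
    def cost(p):
        e=0
        for c,m in M.items():
            h=cv2.convexHull((proj(c,pts(p))*S+S/2).astype(np.int32).reshape(-1,1,2))
            big=np.zeros((384,512),np.float32); x0,y0,w,hh=cv2.boundingRect(h)
            can=np.zeros((90*S,110*S),np.uint8); ox,oy=O[c]
            cv2.fillConvexPoly(can,h-np.array([ox*S,oy*S],np.int32),255)
            r=cv2.resize(can,(110,90),interpolation=cv2.INTER_AREA)/255.
            e+=np.abs(r-m[oy:oy+90,ox:ox+110]).sum()
        return e
    O={c:(int(np.mean(np.where(m)[1]))-55,int(np.mean(np.where(m)[0]))-45) for c,m in M.items()}
    best=min((minimize(cost,[.53,-.025,t],method='Nelder-Mead',options=dict(initial_simplex=[[.53,-.025,t],[.545,-.025,t],[.53,-.01,t],[.53,-.025,t+.15]],xatol=1e-4,fatol=.1)) for t in(-.5,-.35,-.2)),key=lambda r:r.fun)
    print({c:m.sum() for c,m in M.items()}); return best.x,best.fun
E
python3 - <<'E'
from fit import *
p,f=fit(); print(p,f)
x,y,t=p
def W(a,b,z): return [x+a*np.cos(t)-b*np.sin(t), y+a*np.sin(t)+b*np.cos(t), z]
print('dot',proj('top',W(0,-.063,.052)),proj('side',W(0,-.063,.052)))
for c,l in(('top',(285.1,194.6)),('side',(263.6,201.8))):
    d=atz(c,l,.088)-[x,y,0]; print(c,'lever case x,y',d[0]*np.cos(t)+d[1]*np.sin(t),-d[0]*np.sin(t)+d[1]*np.cos(t))
vis=[]
for c in('top','side'):
    im=cv2.imread(f'pics/{c[0]}0.png'); u,v=proj(c,[x,y,.05])[0].astype(int)
    k=im[v-40:v+40,u-50:u+50]; k=cv2.resize(k,None,fx=4,fy=5*.8,interpolation=cv2.INTER_CUBIC)
    for i,q in enumerate([0,.014,.028,.042,.056]):
        g=(proj(c,W(0,q-.042,.088))[0]-[u-50,v-40])*4+2
        cv2.circle(k,tuple(g.astype(int)),2,(0,255,0) if i!=3 else (255,0,255),-1)
    for a,b in((-.045,-.075),(-.045,.075),(.045,.075),(.045,-.075),(0,-.063)):
        g=(proj(c,W(a,b,.052))[0]-[u-50,v-40])*4+2
        cv2.circle(k,tuple(g.astype(int)),2,(255,255,0),-1)
    vis.append(k)
cv2.imwrite('pics/z0.png',np.hstack(vis))
E
```

```text
{'top': np.int64(2033), 'side': np.int64(1520)}
[ 0.53434803 -0.02192331 -0.322881  ] 200.16862745098038
dot [[303.21273678 202.26724785]] [[279.28775617 221.08965225]]
top lever case x,y -0.004310627702867036 -0.009748882919595511
side lever case x,y -0.01114401836593866 0.006128222601938411
```

View pics/z0.png

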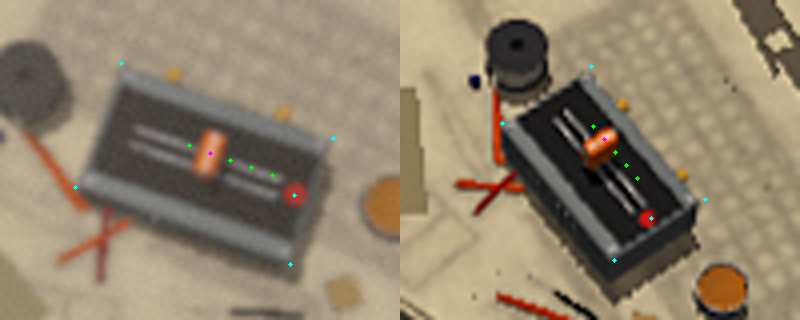

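The zoom shows the fit holds: the dot and the top-plate corners land on the image. The orange knob sits on the magenta marker, so the lever is at q≈0.042 (detent 3). I will approach with closed fingers, on the +y side of the knob.

```bash
python3 -m inch '[{"grip":-1,"offset":[0.05,-0.03,0],"yaw":-0.12},{"grip":-1,"offset":[0.387,-0.596,0],"yaw":-1.639},{"grip":-1,"offset":[0.387,-0.596,0],"yaw":-1.639},{"grip":-1,"offset":[0.387,-0.596,0],"yaw":-1.639},{"grip":-1,"offset":[0.387,-0.596,0],"yaw":-1.639},{"grip":-1,"offset":[0.387,-0.596,0],"yaw":-1.639},{"grip":-1,"offset":[0.387,-0.596,0],"yaw":-1.639},{"grip":-1,"offset":[0.387,-0.596,0],"yaw":-1.639}]'
```

```text
clock: 1.27
tool_pos: [0.346, 0.3329, 0.4051]
tcp_rot: [3.141, -0.001, 1.886]
contact_force: [0.8, 0.3, -0.3]
width: 0.0368
finger_force: 0.0
```

```bash
python3 -m inch '[{"grip":-1,"offset":[0.19,-0.31,-0.05],"yaw":-0.63},{"grip":-1,"offset":[0.19,-0.31,-0.05],"yaw":-0.63},{"grip":-1,"offset":[0.19,-0.31,-0.05],"yaw":-0.63},{"grip":-1,"offset":[0.19,-0.31,-0.05],"yaw":-0.63},{"grip":-1,"offset":[0.19,-0.31,-0.05],"yaw":-0.63},{"grip":-1,"offset":[0.19,-0.31,-0.05],"yaw":-0.63},{"grip":-1,"offset":[0.19,-0.31,-0.05],"yaw":-0.63},{"grip":-1,"offset":[0.19,-0.31,-0.05],"yaw":-0.63}]'
```

```text
clock: 1.93
tool_pos: [0.5188, 0.0513, 0.3592]
tcp_rot: [3.141, -0.0, 1.262]
contact_force: [0.6, 0.4, 0.6]
width: 0.0003
finger_force: 0.0
```

```bash
python3 -m inch '[{"grip":-1,"offset":[0.02,-0.03,-0.03],"yaw":0},{"grip":-1,"offset":[0.02,-0.03,-0.05],"yaw":0},{"grip":-1,"offset":[0.02,-0.03,-0.05],"yaw":0},{"grip":-1,"offset":[0.02,-0.03,-0.05],"yaw":0}]'; python3 - <<'E'
from h import *
s=ctrl.state(); print(s['tool_pos'],s['tcp_rot'])
x,y,t=.53435,-.02192,-.3229
d=s['tool_pos'][:2]-np.array([x,y]); print('case',d[0]*np.cos(t)+d[1]*np.sin(t),-d[0]*np.sin(t)+d[1]*np.cos(t))
E
```

```text
clock: 2.27
tool_pos: [0.5374, 0.0233, 0.3087]
tcp_rot: [-3.139, 0.0, 1.262]
contact_force: [0.5, -0.0, 0.6]
width: 0.0008
finger_force: 0.0
[0.53743354 0.02326517 0.30867362] [-3.13859917e+00  3.86623103e-04  1.26160478e+00]
case -0.011413890812969368 0.043828424740322405
```

```bash
python3 -m inch '[{"grip":-1,"offset":[0.0066,-0.0149,0],"yaw":-0.014},{"grip":-1,"offset":[0.0066,-0.0149,-0.015],"yaw":-0.014},{"grip":-1,"offset":[0.0066,-0.0149,-0.035],"yaw":-0.014},{"grip":-1,"offset":[0.0066,-0.0149,-0.055],"yaw":-0.014},{"grip":-1,"offset":[0.0066,-0.0149,-0.068],"yaw":-0.014},{"grip":-1,"offset":[0.0066,-0.0149,-0.074],"yaw":-0.014},{"grip":-1,"offset":[0.0066,-0.0149,-0.074],"yaw":-0.014}]'; cat > c.py <<'E'
from h import *
def info():
    s=ctrl.state(); x,y,t=.53435,-.02192,-.3229
    f=lambda d:(round(d[0]*np.cos(t)+d[1]*np.sin(t),4),round(-d[0]*np.sin(t)+d[1]*np.cos(t),4))
    print('case',f(s['tool_pos'][:2]-np.array([x,y])),'F',f(s['contact_force']),s['contact_force'][2],'z',s['tool_pos'][2])
if __name__=='__main__': info()
E
python3 c.py; python3 -c "
from h import *
im=snap('top','t1');b=snap('side','s1')
cv2.imwrite('pics/z1.png',cv2.resize(np.hstack([im[150:240,230:330],b[160:250,210:310]])[:,:,::-1],(800,360),interpolation=cv2.INTER_CUBIC))"
```

```text
clock: 2.85
tool_pos: [0.5443, 0.0098, 0.2355]
tcp_rot: [-3.141, -0.001, 1.25]
contact_force: [-0.2, 0.2, 0.4]
width: 0.0004
finger_force: 0.0
case (np.float64(-0.0006), np.float64(0.0332)) F (np.float64(-0.263), np.float64(0.1241)) 0.4438061932814673 z 0.23552453036542856
```

View pics/z1.png

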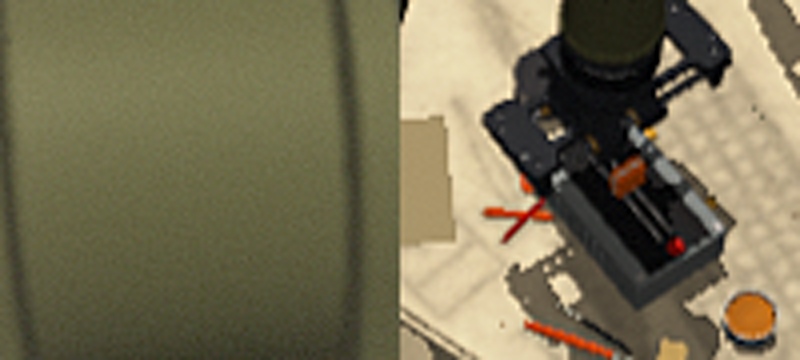

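The top camera is hidden by the arm. The side crop shows the closed fingers just behind the knob (~(625,175)), on the +y side. I start pushing toward home.

```bash
python3 -m inch '[{"grip":-1,"offset":[-0.0013,-0.0038,0],"yaw":0},{"grip":-1,"offset":[-0.0025,-0.0076,0],"yaw":0},{"grip":-1,"offset":[-0.0035,-0.0105,0],"yaw":0},{"grip":-1,"offset":[-0.0041,-0.0123,0],"yaw":0},{"grip":-1,"offset":[-0.0048,-0.0142,0],"yaw":0},{"grip":-1,"offset":[-0.0054,-0.0161,0],"yaw":0},{"grip":-1,"offset":[-0.006,-0.018,0],"yaw":0}]'; python3 c.py
```

```text
clock: 3.53
tool_pos: [0.5394, -0.0079, 0.2359]
tcp_rot: [3.14, -0.004, 1.25]
contact_force: [1.2, 6.7, 5.4]
width: 0.0001
finger_force: 3.5
case (np.float64(0.0003), np.float64(0.0149)) F (np.float64(-0.9606), np.float64(6.7347)) 5.411398901942255 z 0.23594135280448053
```

```bash
python3 -m inch '[{"grip":-1,"offset":[-0.0003,-0.0009,0],"yaw":0},{"grip":-1,"offset":[-0.0006,-0.0019,0],"yaw":0},{"grip":-1,"offset":[-0.001,-0.0028,0],"yaw":0}]'; python3 c.py
```

```text
clock: 3.78
tool_pos: [0.5375, -0.013, 0.2354]
tcp_rot: [3.142, 0.0, 1.248]
contact_force: [-0.0, 0.2, 0.1]
width: 0.0003
finger_force: 0.0
case (np.float64(0.0001), np.float64(0.0095)) F (np.float64(-0.0956), np.float64(0.1558)) 0.09770156503284347 z 0.23539272001009173
```

```bash
python3 -m inch '[{"grip":-1,"offset":[-0.0013,-0.0038,0],"yaw":0},{"grip":-1,"offset":[-0.0022,-0.0066,0],"yaw":0},{"grip":-1,"offset":[-0.0029,-0.0085,0],"yaw":0},{"grip":-1,"offset":[-0.0033,-0.01,0],"yaw":0},{"grip":-1,"offset":[-0.0038,-0.0114,0],"yaw":0},{"grip":-1,"offset":[-0.0043,-0.0128,0],"yaw":0},{"grip":-1,"offset":[-0.0048,-0.0142,0],"yaw":0},{"grip":-1,"offset":[-0.0051,-0.0152,0],"yaw":0}]'; python3 c.py
```

```text
clock: 4.45
tool_pos: [0.532, -0.0292, 0.2352]
tcp_rot: [-3.141, 0.002, 1.246]
contact_force: [0.2, -0.2, 0.1]
width: 0.0005
finger_force: 0.0
case (np.float64(0.0001), np.float64(-0.0077)) F (np.float64(0.1912), np.float64(-0.0945)) 0.10946351880652704 z 0.23521072051426245
```

```bash
python3 -m inch '[{"grip":-1,"offset":[-0.0009,-0.0028,0],"yaw":0},{"grip":-1,"offset":[-0.0016,-0.0047,0],"yaw":0},{"grip":-1,"offset":[-0.0022,-0.0066,0],"yaw":0},{"grip":-1,"offset":[-0.0027,-0.008,0],"yaw":0},{"grip":-1,"offset":[-0.0032,-0.0095,0],"yaw":0},{"grip":-1,"offset":[-0.0037,-0.0109,0],"yaw":0},{"grip":-1,"offset":[-0.0041,-0.0123,0],"yaw":0}]'; python3 c.py
```

```text
clock: 5.03
tool_pos: [0.5281, -0.0408, 0.2353]
tcp_rot: [-3.142, 0.001, 1.248]
contact_force: [-0.6, -0.9, -0.3]
width: 0.0005
finger_force: 0.0
case (np.float64(0.0001), np.float64(-0.0199)) F (np.float64(-0.3231), np.float64(-1.0651)) -0.3411198751523387 z 0.23531195376927894
```

The force has gone to zero past the last crest, so the lever should be home. I ease on to feel the stop.

```bash
python3 -m inch '[{"grip":-1,"offset":[-0.0006,-0.0019,0],"yaw":0},{"grip":-1,"offset":[-0.0012,-0.0036,0],"yaw":0},{"grip":-1,"offset":[-0.0016,-0.0047,0],"yaw":0},{"grip":-1,"offset":[-0.0018,-0.0053,0],"yaw":0},{"grip":-1,"offset":[-0.0018,-0.0053,0],"yaw":0}]'; python3 c.py
```

```text
clock: 5.45
tool_pos: [0.5271, -0.0437, 0.2354]
tcp_rot: [3.141, -0.003, 1.25]
contact_force: [1.6, 5.9, -0.3]
width: 0.0005
finger_force: 3.4
case (np.float64(0.0001), np.float64(-0.0229)) F (np.float64(-0.3387), np.float64(6.098)) -0.32610008294679016 z 0.23541172349933753
```

```bash
python3 -m inch '[{"grip":-1,"offset":[-0.0002,-0.0006,0],"yaw":0},{"grip":-1,"offset":[-0.0003,-0.001,0],"yaw":0}]'; python3 c.py
```

```text
clock: 5.62
tool_pos: [0.527, -0.0439, 0.2354]
tcp_rot: [3.141, -0.004, 1.251]
contact_force: [2.1, 10.0, 0.1]
width: 0.0004
finger_force: 4.6
case (np.float64(0.0), np.float64(-0.0231)) F (np.float64(-1.1468), np.float64(10.1903)) 0.07380984981476234 z 0.23542707603965357
```

The stop is firm: 10 N with only 0.2 mm of travel, so the lever is home. I retreat, rise, go over to the -y side and check by camera.

```bash
python3 -m inch '[{"grip":-1,"offset":[0.0013,0.0038,0],"yaw":0},{"grip":-1,"offset":[0.0032,0.0095,0],"yaw":0},{"grip":-1,"offset":[0.0032,0.0095,0.02],"yaw":0},{"grip":-1,"offset":[0.0032,0.0095,0.045],"yaw":0},{"grip":-1,"offset":[0.0032,0.0095,0.05],"yaw":0},{"grip":-1,"offset":[-0.006,-0.018,0.05],"yaw":0},{"grip":-1,"offset":[-0.0152,-0.0456,0.05],"yaw":0},{"grip":-1,"offset":[-0.0152,-0.0456,0.05],"yaw":0}]'; python3 c.py;  python3 -c "
from h import *
b=snap('side','s2')
cv2.imwrite('pics/z2.png',cv2.resize(b[160:250,210:310,::-1],(600,540),interpolation=cv2.INTER_CUBIC))"
```

```text
clock: 6.28
tool_pos: [0.5087, -0.0986, 0.2854]
tcp_rot: [-3.141, 0.006, 1.239]
contact_force: [-0.2, -1.0, -0.2]
width: 0.0007
finger_force: 0.0
case (np.float64(-0.0), np.float64(-0.0808)) F (np.float64(0.0981), np.float64(-0.9898)) -0.21879359136012008 z 0.28543117481876434
```

View pics/z2.png

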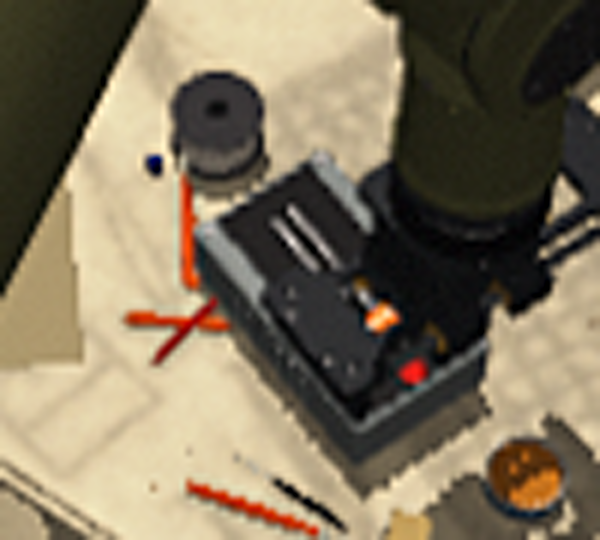

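The side crop shows the knob at (382,318), next to the red dot at (413,372), so it is home; the case and bystanders are unmoved. I descend on the -y side.

```bash
python3 -m inch '[{"grip":-1,"offset":[0,0,0],"yaw":0},{"grip":-1,"offset":[0,0,0],"yaw":0},{"grip":-1,"offset":[0,0,-0.015],"yaw":0},{"grip":-1,"offset":[0,0,-0.035],"yaw":0},{"grip":-1,"offset":[0,0,-0.045],"yaw":0},{"grip":-1,"offset":[0,0,-0.05],"yaw":0},{"grip":-1,"offset":[0,0,-0.05],"yaw":0}]'; python3 c.py
```

```text
clock: 6.92
tool_pos: [0.5109, -0.0914, 0.2343]
tcp_rot: [-3.139, 0.0, 1.249]
contact_force: [0.9, -0.1, -0.5]
width: 0.0003
finger_force: 0.0
case (np.float64(-0.0002), np.float64(-0.0733)) F (np.float64(0.8563), np.float64(0.2169)) -0.5433725491343953 z 0.23428059856005287
```

```bash
python3 -m inch '[{"grip":-1,"offset":[0.0016,0.0047,0],"yaw":0},{"grip":-1,"offset":[0.0029,0.0085,0],"yaw":0},{"grip":-1,"offset":[0.0038,0.0114,0],"yaw":0},{"grip":-1,"offset":[0.0044,0.0133,0],"yaw":0},{"grip":-1,"offset":[0.0051,0.0152,0],"yaw":0},{"grip":-1,"offset":[0.0055,0.0166,0],"yaw":0},{"grip":-1,"offset":[0.0059,0.0175,0],"yaw":0}]'; python3 c.py
```

```text
clock: 7.5
tool_pos: [0.5168, -0.0752, 0.2357]
tcp_rot: [3.141, 0.001, 1.247]
contact_force: [-0.3, -2.7, 3.5]
width: 0.0002
finger_force: 1.6
case (np.float64(0.0003), np.float64(-0.0561)) F (np.float64(0.6201), np.float64(-2.6863)) 3.521316588169555 z 0.23566992947307963
```

```bash
python3 -m inch '[{"grip":-1,"offset":[0.0003,0.0009,0],"yaw":0},{"grip":-1,"offset":[0.0006,0.0019,0],"yaw":0}]'; python3 c.py; python3 -m inch '[{"grip":-1,"offset":[0.0003,0.0009,0],"yaw":0},{"grip":-1,"offset":[0.0006,0.0019,0],"yaw":0}]'; python3 c.py
```

```text
clock: 7.67
tool_pos: [0.5173, -0.074, 0.2356]
tcp_rot: [3.141, 0.002, 1.246]
contact_force: [-1.8, -5.0, 3.5]
width: 0.0001
finger_force: 2.8
case (np.float64(0.0003), np.float64(-0.0548)) F (np.float64(-0.1116), np.float64(-5.2591)) 3.466311175270481 z 0.23559171767568252
clock: 7.83
tool_pos: [0.5177, -0.0727, 0.2356]
tcp_rot: [3.141, 0.003, 1.245]
contact_force: [-2.4, -6.2, 4.2]
width: 0.0008
finger_force: 3.5
case (np.float64(0.0003), np.float64(-0.0534)) F (np.float64(-0.3556), np.float64(-6.6119)) 4.2422278748124285 z 0.23563282589016726
```

```bash
for i in 1; do python3 -m inch '[{"grip":-1,"offset":[0.0003,0.0009,0],"yaw":0},{"grip":-1,"offset":[0.0005,0.0014,0],"yaw":0}]'; python3 c.py; done
```

```text
clock: 8.0
tool_pos: [0.5182, -0.0713, 0.2356]
tcp_rot: [3.141, 0.003, 1.245]
contact_force: [-2.0, -6.3, 5.4]
width: 0.0006
finger_force: 3.0
case (np.float64(0.0004), np.float64(-0.0519)) F (np.float64(0.0583), np.float64(-6.5871)) 5.401542931434136 z 0.2355988928719665
```

```bash
python3 -m inch '[{"grip":-1,"offset":[0.0003,0.0009,0],"yaw":0},{"grip":-1,"offset":[0.0003,0.0009,0],"yaw":0}]'; python3 c.py
```

```text
clock: 8.17
tool_pos: [0.5189, -0.0689, 0.2354]
tcp_rot: [3.141, 0.0, 1.247]
contact_force: [1.5, -0.1, 0.4]
width: 0.0006
finger_force: 0.0
case (np.float64(0.0003), np.float64(-0.0494)) F (np.float64(1.4376), np.float64(0.3939)) 0.4410735142230174 z 0.23542257611074785
```

Click 1 felt. One period is 14 mm; now click 2.

```bash
python3 -m inch '[{"grip":-1,"offset":[0.0013,0.0038,0],"yaw":0},{"grip":-1,"offset":[0.0019,0.0057,0],"yaw":0},{"grip":-1,"offset":[0.0025,0.0076,0],"yaw":0},{"grip":-1,"offset":[0.003,0.009,0],"yaw":0},{"grip":-1,"offset":[0.0035,0.0104,0],"yaw":0},{"grip":-1,"offset":[0.0038,0.0114,0],"yaw":0}]'; python3 c.py
```

```text
clock: 8.67
tool_pos: [0.5222, -0.0586, 0.2352]
tcp_rot: [-3.141, 0.003, 1.246]
contact_force: [-2.2, -6.6, 1.6]
width: 0.0003
finger_force: 3.4
case (np.float64(0.0001), np.float64(-0.0386)) F (np.float64(0.0323), np.float64(-6.9891)) 1.5802250327088934 z 0.23522194665013613
```

```bash
python3 -m inch '[{"grip":-1,"offset":[0.0003,0.0009,0],"yaw":0},{"grip":-1,"offset":[0.0003,0.0009,0],"yaw":0}]'; python3 c.py
```

```text
clock: 8.83
tool_pos: [0.5226, -0.0572, 0.2352]
tcp_rot: [-3.141, 0.002, 1.247]
contact_force: [-0.7, -3.3, 0.6]
width: 0.0005
finger_force: 2.1
case (np.float64(0.0001), np.float64(-0.0371)) F (np.float64(0.4373), np.float64(-3.3685)) 0.5611936675616401 z 0.2352281001175765
```

```bash
python3 -m inch '[{"grip":-1,"offset":[0.0002,0.0005,0],"yaw":0},{"grip":-1,"offset":[0.0002,0.0005,0],"yaw":0}]'; python3 c.py
```

```text
clock: 9.0
tool_pos: [0.5234, -0.0548, 0.2352]
tcp_rot: [-3.141, -0.001, 1.249]
contact_force: [0.2, 1.0, -1.1]
width: 0.0005
finger_force: 0.0
case (np.float64(0.0001), np.float64(-0.0347)) F (np.float64(-0.0782), np.float64(0.9973)) -1.140774769781564 z 0.2352193599995664
```

Click 2. Same approach for the third: 12 mm, then small steps.

```bash
python3 -m inch '[{"grip":-1,"offset":[0.0013,0.0038,0],"yaw":0},{"grip":-1,"offset":[0.0019,0.0057,0],"yaw":0},{"grip":-1,"offset":[0.0025,0.0076,0],"yaw":0},{"grip":-1,"offset":[0.003,0.009,0],"yaw":0},{"grip":-1,"offset":[0.0035,0.0104,0],"yaw":0},{"grip":-1,"offset":[0.0037,0.011,0],"yaw":0}]'; python3 c.py
```

```text
clock: 9.5
tool_pos: [0.5264, -0.0461, 0.2353]
tcp_rot: [-3.141, 0.003, 1.246]
contact_force: [-1.0, -6.6, 0.6]
width: 0.0003
finger_force: 3.4
case (np.float64(0.0001), np.float64(-0.0254)) F (np.float64(1.2003), np.float64(-6.5819)) 0.5858397015009695 z 0.23531530038984158
```

```bash
python3 -m inch '[{"grip":-1,"offset":[0.0003,0.0009,0],"yaw":0},{"grip":-1,"offset":[0.0003,0.0009,0],"yaw":0}]'; python3 c.py
```

```text
clock: 9.67
tool_pos: [0.5267, -0.0454, 0.2353]
tcp_rot: [-3.141, 0.003, 1.246]
contact_force: [-2.0, -5.9, 1.1]
width: 0.0009
finger_force: 3.1
case (np.float64(0.0002), np.float64(-0.0247)) F (np.float64(0.012), np.float64(-6.2306)) 1.1258413271236793 z 0.2353205673310907
```

```bash
python3 -m inch '[{"grip":-1,"offset":[0.0003,0.0009,0],"yaw":0},{"grip":-1,"offset":[0.0003,0.0009,0],"yaw":0}]'; python3 c.py
```

```text
clock: 9.83
tool_pos: [0.527, -0.0442, 0.2353]
tcp_rot: [-3.141, 0.002, 1.246]
contact_force: [-1.9, -5.3, 1.7]
width: 0.0005
finger_force: 2.5
case (np.float64(0.0001), np.float64(-0.0235)) F (np.float64(-0.111), np.float64(-5.6554)) 1.7142423537865712 z 0.23531990835044883
```

```bash
python3 -m inch '[{"grip":-1,"offset":[0.0002,0.0006,0],"yaw":0},{"grip":-1,"offset":[0.0002,0.0006,0],"yaw":0}]'; python3 c.py
```

```text
clock: 10.0
tool_pos: [0.5277, -0.0422, 0.2353]
tcp_rot: [-3.142, -0.0, 1.248]
contact_force: [0.1, 0.8, -0.6]
width: 0.0001
finger_force: 0.0
case (np.float64(0.0001), np.float64(-0.0213)) F (np.float64(-0.1788), np.float64(0.7619)) -0.6104974437974431 z 0.23529986686134285
```

Click 3. Back off, rise, and clear the view.

```bash
python3 -m inch '[{"grip":-1,"offset":[-0.0016,-0.0047,0],"yaw":0},{"grip":-1,"offset":[-0.0025,-0.0076,0],"yaw":0},{"grip":-1,"offset":[-0.0025,-0.0076,0.02],"yaw":0},{"grip":-1,"offset":[-0.0025,-0.0076,0.06],"yaw":0},{"grip":-1,"offset":[-0.0025,-0.0076,0.1],"yaw":0},{"grip":-1,"offset":[-0.0025,0.03,0.14],"yaw":0},{"grip":-1,"offset":[-0.0025,0.07,0.14],"yaw":0},{"grip":-1,"offset":[-0.0025,0.11,0.14],"yaw":0}]'; python3 -m inch '[{"grip":-1,"offset":[-0.03,0.04,0],"yaw":0},{"grip":-1,"offset":[-0.06,0.08,0],"yaw":0},{"grip":-1,"offset":[-0.09,0.12,0],"yaw":0},{"grip":-1,"offset":[-0.1,0.16,0],"yaw":0},{"grip":-1,"offset":[-0.1,0.2,0],"yaw":0},{"grip":-1,"offset":[-0.1,0.24,0],"yaw":0},{"grip":-1,"offset":[-0.1,0.28,0],"yaw":0},{"grip":-1,"offset":[-0.1,0.28,0],"yaw":0}]'
python3 - <<'E'
from h import *
x,y,t=.53435,-.02192,-.3229
def W(a,b,z): return [x+a*np.cos(t)-b*np.sin(t), y+a*np.sin(t)+b*np.cos(t), z]
vis=[]
for c in('top','side'):
    im=snap(c,c[0]+'3')[:,:,::-1]; u,v=proj(c,[x,y,.05])[0].astype(int)
    k=cv2.resize(im[v-40:v+40,u-50:u+50],None,fx=4,fy=4,interpolation=cv2.INTER_CUBIC)
    for i,q in enumerate([0,.014,.028,.042,.056]):
        g=(proj(c,W(0,q-.042,.088))[0]-[u-50,v-40])*4+2
        cv2.circle(k,tuple(g.astype(int)),2,(0,255,0) if i!=3 else (255,0,255),-1)
    vis.append(k)
cv2.imwrite('pics/z3.png',np.hstack(vis))
E
```

```text
clock: 10.67
tool_pos: [0.5261, 0.0613, 0.3783]
tcp_rot: [3.136, -0.003, 1.244]
contact_force: [1.3, 0.8, 0.3]
width: 0.0003
finger_force: 0.0
clock: 11.33
tool_pos: [0.4232, 0.3481, 0.3751]
tcp_rot: [-3.14, -0.005, 1.256]
contact_force: [0.3, -0.1, 0.6]
width: 0.0004
finger_force: 0.0
```

View pics/z3.png

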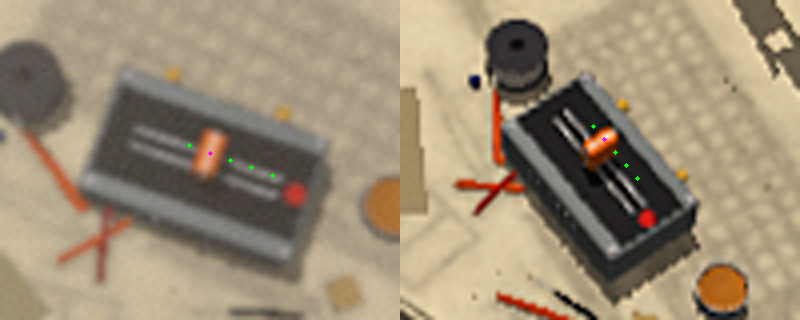

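In both views the knob sits on the third-detent marker, at (210,153) in the top crop and (603,143) in the side crop. The case, spool and tin are unmoved.

```bash
python3 -c "
from rig import ctrl
print(ctrl.close_job())"
```

```text
the job is handed in; nothing more can be done
None
```

The lever was pushed home to the red-dot stop, then back three clicks; it rests in the third detent with the case, spool and tin unmoved in the pictures, and the job was handed in about 11 s in on the robot's clock.

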